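Switch the ball feeder to its other tray

ROBOT

A 7-joint arm with a two-finger parallel gripper is mounted at the origin on the work surface. World frame = base frame: x ahead of the robot, y to its left, z up, the work surface at z = 0. Lengths are in m, angles in rad, forces in N, time in s.
With the tool pointing down it reaches from about 0.35 to 0.9 m from the base axis. Payload 19.9 kg.
Tool frame: the origin (TCP) lies midway between the tips of the shut fingers; the grasp point (between the pads) lies 19 mm behind it; z points along the fingers, x is the direction in which the jaws open and shut, and the axes are right-handed (so a half turn about z gives the same grasp; the last joint's range is limited). The gripper opens to 85 mm and grips with 20 to 120 N. Pads are 22 mm wide; open, the fingers measure 114 mm over their backs; the gripper's body (76 mm by 85 mm) begins 54 mm behind the grasp point. The pads swing forward as they close: fully open they stand 13 mm farther back than shut.
Start: joints at [-1.23, 0.417, -0.01, 1.614, 0.005, 1.111, -0.053], TCP at [0.233, 0.58, 0.231] pointing down, gripper open.
Joint ranges: [-2.81, 2.81], [-0.39, 2.02], [-1.27, 1.25], [0.06, 2.57], [-1.19, 4.33], [0.19, 2], [-2.82, 2.82]. Speed limits (rad/s): [1.89, 1.89, 2.39, 2.39, 3.01, 3.01, 3.01].

INTERFACE

Orientations are given as [roll, pitch, yaw] about the fixed x, y, z axes, in that order (R = Rz(yaw) Ry(pitch) Rx(roll)).
In Python, from cell import bot, viewer gives the robot as it stands. The module is installed in compiled form; this text tells all that it offers.
- The arm moves only by the shell command python3 -m pendant 'ROWS' [OPENING] [FORCE]. ROWS is a JSON object of lists of equal length, an entry for each row: "dp": the shift along the tool's x, y, z in cm, a list of three; "turn": the turn about the tool's z in rad. A call has 1 to 5 rows; each row is the pose to reach, as a shift and turn from the pose measured when the call began, along the tool's axes at that moment; what a row does not reach only later rows make up. A row lasts 1/10 s, in which the tool goes at most 50 mm and 8.59 degrees, less where a joint would pass 70% of its speed; a pose out of reach is approached as far as the arm can. A call with a gripper value outside its range is refused whole. OPENING is the opening, from 0 (shut) to 1 (fully open), set as the call begins (- or left out, the last holds). The fingers move at their own pace and stop on an object; FORCE is the grip in N (left out, the last holds). Time passes only in rows, so rows that repeat a pose let the fingers close. It gives the time, the measured TCP pose, the force and the opening at its end, in the units of the state.
- bot.read_state(): the state, without advancing time (a new reading comes with each control period).
- viewer.capture(name): name is "scene" or "top"; returns a dict with "img" (384x512x3 uint8, red, green, blue), "depth" (384x512 float32, m along the optical axis (not along the pixel's ray), 0 where there is no reading), "fov_y" (degrees; the focal length in pixels is half the picture's height over the tangent of half this angle, whatever the lens; pixels are square), "cx", "cy" (the principal point, pixels), "pose" (4x4, takes a point from camera to world coordinates). Camera axes: x right, y up, looking along -z (the intrinsics and any distortion apply to the point x, -y, -z); pixel columns grow to the right and rows downward; lengths in m; the calibration is good to about 2 mm. A picture is of the moment at which its call begins.
- bot.sign_off(): hands the job in, once; it reports no verdict.
The state is a dict: "time_s": time; "joint_positions": joint angles; "qvel": joint speeds; "joint_efforts": joint torques, N m; "eef_pos": TCP position; "tool_rot": TCP orientation; "force": force on the tool from outside, world axes, zero at the start; "torque": the same for the moment, N m; "finger_gap": opening from 0.0 (shut) to 1.0 (fully open).
Only numpy, scipy, OpenCV 4.12 (cv2) and the standard library are available. Lean on these libraries where they do the work, as an engineer would, in place of code of your own. Each camera call takes 0.05 s, during which the arm holds its last target. There are 200 camera calls.

TASK

The blue seesaw gate of the wooden ball feeder is tipped towards one of its two chutes. With the fingertips, push the gate's raised red pad down until the gate rocks over to the other chute, and only then press the yellow stop beside the ramp fully down, so that all three wooden balls roll into the tray on the newly chosen side. Pick nothing up, do not touch the balls, and leave the trays and everything else on the bench where they are.

Things in the scene. Friction and masses are not known exactly. Their poses are not given: they have to be found in the camera images.
- feeder: Wooden ball feeder, fixed to the bench. Origin: bench level, under the middle of the gate. x points up the ramp (away from the robot), y to the left chute, z up. Baseboard 370 x 270 mm. The ramp (46 mm wide, wall tops 175 to 225 mm above the bench) comes down along the centre line from x = 260 to 27 mm and feeds the middle of the gate; a chute (y = 88 to 190 mm) leads from each gate end to a tray.
- gate (a joint): Tilt of the blue seesaw gate, a 170 mm trough along feeder y on a pivot 125 mm above the bench. +0.30 rad: left end fully up, balls go to the right chute; -0.30: right end up, balls go left. Top-heavy (steel weight): it rests on one of its two stops and, once pushed past level, falls over by itself; under 2 N on a pad moves it. Robot-side wall and weight reach 180 mm above the bench.
- pad_left (a point): Middle of the top face of the red press pad (64 mm along feeder x, 44 mm along y, 7 mm thick) on the robot side of the gate's left end; it tips with the gate. 60 mm in front of and 63 mm to the left of the pivot; about 157 mm above the bench when up, 119 mm when down.
- pad_right (a point): The same for the red press pad on the gate's right end.
- stop (a joint): Travel of the yellow ball stop: 0 up, holding the balls back on the ramp; 0.028 m fully down, its top edge below the ramp's floor so that the balls roll over it. It slides straight down, takes about 3 to 5 N (slow) to press, and stays where it is left.
- stop_pad (a point): Middle of the top face of the stop's yellow press pad (44 mm along feeder x, 40 mm along y), beside the ramp on its right; 191 mm above the bench when up, 163 mm when fully down.
- tray_left: Grey open tray under the left chute's end, loose, 140 (its x) x 160 (its y) x 70 mm tall, walls 4 mm. Origin: centre of its underside.
- tray_right: The same grey tray under the right chute's end.
- ball1_center (a point): Centre of pale wooden ball 1 of 3 (30 mm across, about 12 g), waiting in line on the ramp behind the stop.
- ball1: The same ball 1; its orientation means nothing.
- ball2_center (a point): Centre of pale wooden ball 2 of 3 (30 mm across, about 12 g), waiting in line on the ramp behind the stop.
- ball2: The same ball 2; its orientation means nothing.
- ball3_center (a point): Centre of pale wooden ball 3 of 3 (30 mm across, about 12 g), waiting in line on the ramp behind the stop.
- ball3: The same ball 3; its orientation means nothing.
- glue: Bystander: white glue bottle with orange cap, 60 mm across, 160 mm tall. Leave alone.
- varnish: Bystander: tin of varnish with blue label, 74 mm across, 90 mm tall. Leave alone.
- offcut: Bystander: pale wooden offcut, 60 x 90 x 30 mm tall. Leave alone.
- tape: Bystander: roll of paper tape lying flat, 90 mm across, 25 mm tall. Leave alone.
- screwdriver: Bystander: screwdriver with a green handle, 180 mm long, lying flat. Leave alone.
- hammer: Bystander: hammer lying flat. Leave alone.
- brush: Bystander: brush lying flat. Leave alone.

How it is judged:
By the outcome, as a careful person would: the job done as asked, in the order asked, and still so for the second after the job is handed in, with the robot touching nothing.
It also fails if it takes over 40 s, if anything falls off the work surface, if the arm or the gripper's body presses on something with over 40 N, if the wrist force passes 120 N, or if a joint passes its speed limit or range.

## Working session

There is one attempt and no reset: what is moved stays moved. The work goes in short steps, Python scripts to look and compute and a shell command to move; the robot and the scene stay as the last step left them, time stands still between calls to the robot, and variables do not carry over. Pictures are saved under pics/ and viewed, about 8 in all and at most 12, crops included, and the job is handed in when it is done.

```bash
mkdir -p pics
python3 - <<'E'
from cell import bot, viewer
import cv2,numpy as np
s=bot.read_state(); print({k:np.round(s[k],3).tolist() for k in s})
for n in("scene","top"):
    c=viewer.capture(n); cv2.imwrite(f"pics/{n}0.png",c["img"][:,:,::-1]); np.savez(f"{n}0.npz",**c)
    print(n,c["fov_y"],c["cx"],c["cy"],np.round(c["pose"],3).tolist(),[k for k in c])
E
```

```text
{'time_s': 0.0, 'joint_positions': [-1.231, 0.418, -0.01, 1.614, 0.005, 1.111, -0.053], 'qvel': [0.001, -0.001, -0.002, -0.001, -0.001, 0.001, 0.001], 'joint_efforts': [0.0, -86.445, 0.679, -43.489, 0.019, 0.007, 0.0], 'eef_pos': [0.233, 0.58, 0.231], 'tool_rot': [3.142, 0.001, 1.189], 'force': [-1.104, -0.192, 0.085], 'torque': [0.028, -0.012, -0.036], 'finger_gap': 0.996}
scene 57.930417865657375 251.19489565071635 194.14812242225975 [[0.456, -0.659, 0.598, 1.147], [0.89, 0.346, -0.298, -0.262], [-0.01, 0.668, 0.744, 0.838], [0.0, 0.0, 0.0, 1.0]] ['img', 'depth', 'fov_y', 'cx', 'cy', 'pose']
top 57.712149260240984 259.2051315529418 189.47872863489187 [[-0.007, 0.994, -0.113, 0.458], [-1.0, -0.008, -0.008, 0.039], [-0.009, 0.113, 0.994, 1.05], [0.0, 0.0, 0.0, 1.0]] ['img', 'depth', 'fov_y', 'cx', 'cy', 'pose']
```

View pics/scene0.png

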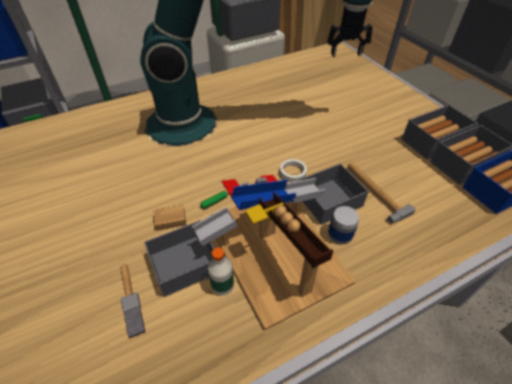

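View pics/top0.png

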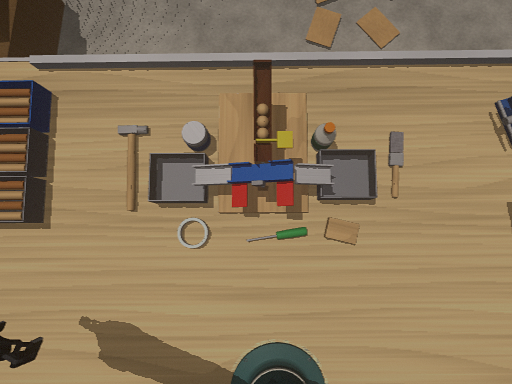

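The scene view shows the feeder with its ramp away from the robot. In the top view the red pads are at about (240,195) and (285,194), and the yellow pad is at (285,139). Next I measure these by mask and depth.

```bash
cat > m.py <<'E'
import numpy as np,cv2
def world(c,u,v,d=None,z=None):
    f=192/np.tan(np.radians(float(c["fov_y"]))/2); P=c["pose"]
    r=np.stack([(np.asarray(u)-c["cx"])/f,-(np.asarray(v)-c["cy"])/f,-np.ones(np.shape(u))],-1)
    if d is None:
        w=r@P[:3,:3].T; return P[:3,3]+w*((z-P[2,3])/w[...,2])[...,None]
    return (r*np.asarray(d)[...,None])@P[:3,:3].T+P[:3,3]
def masks(c):
    h=cv2.cvtColor(c["img"],cv2.COLOR_RGB2HSV)
    rng={"red":((0,180,90),(6,255,255)),"yellow":((24,170,120),(33,255,255)),"blue":((105,150,80),(125,255,255))}
    return {k:cv2.inRange(h,*map(np.array,v)) for k,v in rng.items()}
def blobs(c,minA=60):
    for k,m in masks(c).items():
        n,l,s,ce=cv2.connectedComponentsWithStats(m)
        for i in range(1,n):
            if s[i,4]<minA: continue
            v,u=np.where((l==i)&(c["depth"]>0)); w=world(c,u,v,c["depth"][v,u])
            print(k,s[i].tolist(),"med",np.median(w,0).round(3),"5%",np.percentile(w,5,axis=0).round(3),"95%",np.percentile(w,95,axis=0).round(3), "rect",[np.round(x,1) for x in cv2.minAreaRect(np.stack([u,v],1).astype(np.float32))])
E
python3 - <<'E'
from m import *
for n in("top","scene"):
    c=dict(np.load(n+"0.npz")); print(n); blobs(c,40 if n=="top" else 30)
E
```

```text
top
red [277, 181, 17, 25, 393] med [ 0.548 -0.02   0.155] 5% [ 0.522 -0.038  0.149] 95% [ 0.577 -0.001  0.162] rect [array([285., 193.]), array([24., 16.]), np.float64(90.0)]
red [232, 183, 15, 24, 347] med [0.55  0.1   0.118] 5% [0.522 0.081 0.111] 95% [0.578 0.12  0.125] rect [array([239. , 194.5]), array([23., 14.]), np.float64(90.0)]
yellow [256, 131, 37, 16, 282] med [ 0.684 -0.015  0.19 ] 5% [ 0.666 -0.035  0.185] 95% [0.704 0.035 0.192] rect [array([274. , 138.5]), array([36., 15.]), np.float64(0.0)]
blue [228, 163, 65, 19, 864] med [0.607 0.038 0.138] 5% [ 0.585 -0.032  0.114] 95% [0.625 0.112 0.163] rect [array([259.9, 171.6]), array([16.3, 64.5]), np.float64(87.3)]
scene
red [263, 175, 13, 5, 43] med [0.532 0.105 0.116] 5% [0.524 0.092 0.112] 95% [0.543 0.118 0.121] rect [array([269., 177.]), array([ 4., 12.]), np.float64(90.0)]
red [222, 179, 16, 16, 118] med [ 0.539 -0.029  0.158] 5% [ 0.524 -0.04   0.151] 95% [ 0.564 -0.005  0.162] rect [array([230.7, 184.3]), array([15.3, 12.5]), np.float64(56.3)]
blue [475, 151, 37, 22, 118] med [0.769 0.777 0.086] 5% [0.755 0.703 0.067] 95% [0.772 0.86  0.09 ] rect [array([494.1, 161.2]), array([ 7.6, 39.4]), np.float64(63.4)]
blue [235, 181, 51, 8, 81] med [0.588 0.04  0.169] 5% [ 0.586 -0.02   0.144] 95% [0.59  0.115 0.187] rect [array([260. , 184.3]), array([ 2.5, 50.5]), np.float64(82.6)]
blue [233, 187, 62, 21, 523] med [0.599 0.031 0.143] 5% [ 0.588 -0.036  0.117] 95% [0.636 0.11  0.177] rect [array([263.3, 194.9]), array([13.6, 60.4]), np.float64(77.5)]
```

The heights match the spec: the right pad is up (0.155 m) and the left pad down (0.118 m), so the balls would go left. I push the **right** pad at about (0.548, -0.020). The feeder yaw is about 0 and its pivot is at about (0.609, 0.040). Now I move over there with the fingers shut.

```bash
python3 -m pendant '{"dp":[[-2.9,3.4,-0.2],[-5.9,6.8,-0.4],[-8.9,10.2,-0.6],[-11.8,13.6,-0.8],[-14.8,17,-1]],"turn":[0,0,0,0,0]}' 0 30
python3 -m pendant '{"dp":[[-2.9,3.4,-0.1],[-5.9,6.8,-0.2],[-8.9,10.2,-0.3],[-11.8,13.6,-0.4],[-14.8,17,-0.5]],"turn":[0,0,0,0,0]}'
python3 -m pendant '{"dp":[[-2.9,3.4,0],[-5.9,6.8,0],[-8.9,10.2,0],[-11.8,13.6,0],[-14.8,17,0]],"turn":[0,0,0,0,0]}'
python3 -m pendant '{"dp":[[0,0,0],[0,0,0],[0,0,0],[0,0,0],[0,0,0]],"turn":[0.14,0.28,0.42,0.56,0.7]}'
```

```text
time_s: 0.6
eef_pos: [0.3358, 0.3773, 0.2408]
tool_rot: [-3.141, 0.001, 1.189]
force: [2.1, 1.3, 0.7]
finger_gap: 0.142
time_s: 1.1
eef_pos: [0.4389, 0.1748, 0.2461]
tool_rot: [-3.141, 0.001, 1.189]
force: [0.9, 1.0, 0.1]
finger_gap: 0.002
time_s: 1.6
eef_pos: [0.542, -0.0275, 0.2461]
tool_rot: [-3.141, 0.001, 1.19]
force: [0.7, 1.1, -0.3]
finger_gap: 0.003
time_s: 2.1
eef_pos: [0.5418, -0.0275, 0.2459]
tool_rot: [3.141, 0.002, 0.484]
force: [0.9, -0.1, -0.6]
finger_gap: -0.002
```

Run:
```python
from m import *
c=dict(np.load("top0.npz"))
m=masks(c)["yellow"]; m[:, :276]=0
v,u=np.where((m>0)&(c["depth"]>0)); w=world(c,u,v,c["depth"][v,u]); w=w[w[:,2]>.18]
print("stop pad",w.min(0),w.max(0),np.median(w,0))
```

```text
stop pad [ 0.66519029 -0.03817531  0.18448513] [0.70515762 0.00203333 0.19385385] [ 0.68421742 -0.01796702  0.18990866]
```

```bash
python3 -m pendant '{"dp":[[0,0,1],[0,0,2],[0,0,3],[0,0,4.5],[0,0,4.5]],"turn":[0.14,0.28,0.42,0.484,0.484]}'
python3 -m pendant '{"dp":[[0,0,2],[0,0,3],[0,0,3.5],[0,0,4],[0,0,4]],"turn":[0,0,0,0,0]}'
```

```text
time_s: 2.6
eef_pos: [0.5408, -0.0273, 0.1993]
tool_rot: [3.14, 0.004, -0.001]
force: [0.5, -0.1, 0.0]
finger_gap: 0.0
time_s: 3.1
eef_pos: [0.5406, -0.0274, 0.1592]
tool_rot: [3.14, 0.004, -0.001]
force: [0.0, 0.3, 0.5]
finger_gap: 0.001
```

```bash
python3 -m pendant '{"dp":[[0,0,0.5],[0,0,1],[0,0,1.5],[0,0,2],[0,0,2.3]],"turn":[0,0,0,0,0]}'
python3 -m pendant '{"dp":[[0,0,0.4],[0,0,0.8],[0,0,0.8],[0,0,0.8],[0,0,0.8]],"turn":[0,0,0,0,0]}'
python3 -m pendant '{"dp":[[0,0,-2],[0,0,-4],[0,0,-7],[0,0,-10],[0,0,-12]],"turn":[0,0,0,0,0]}'
python3 - <<'E'
from cell import viewer
from m import *
c=viewer.capture("top"); blobs(c,40); cv2.imwrite("pics/top1.png",cv2.resize(c["img"][60:260,130:400,::-1],None,fx=2.9,fy=2.9))
E
```

```text
time_s: 3.6
eef_pos: [0.5403, -0.0274, 0.1356]
tool_rot: [3.14, 0.005, -0.001]
force: [0.7, 0.4, -0.5]
finger_gap: -0.0
time_s: 4.1
eef_pos: [0.5404, -0.0275, 0.1278]
tool_rot: [3.14, 0.005, -0.001]
force: [0.4, 0.4, -0.1]
finger_gap: -0.002
time_s: 4.6
eef_pos: [0.5413, -0.0274, 0.25]
tool_rot: [3.14, 0.003, -0.001]
force: [-0.1, -0.3, 0.4]
finger_gap: 0.004
red [233, 182, 16, 24, 384] med [0.549 0.095 0.156] 5% [0.523 0.075 0.149] 95% [0.578 0.113 0.161] rect [array([240.5, 193.5]), array([23., 15.]), np.float64(90.0)]
blue [233, 163, 30, 17, 417] med [0.608 0.077 0.151] 5% [0.585 0.043 0.139] 95% [0.624 0.111 0.181] rect [array([247.5, 171. ]), array([16., 29.]), np.float64(90.0)]
```

View pics/top1.png

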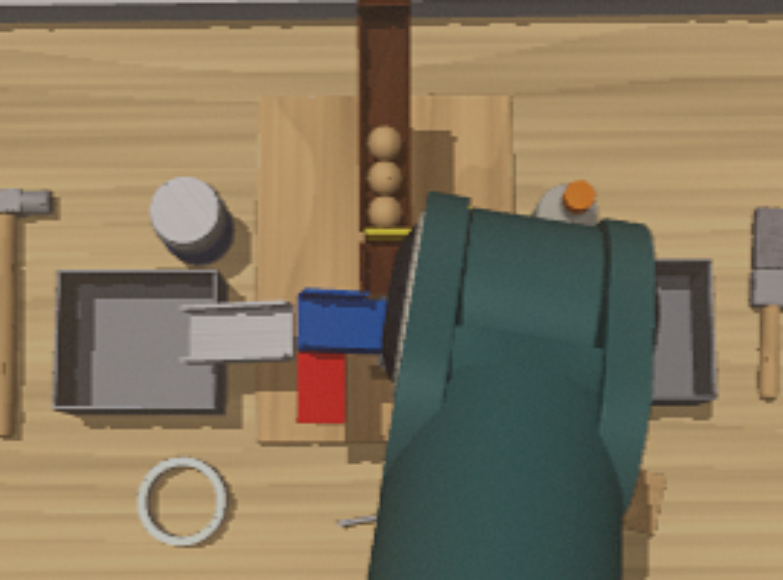

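The crop shows the gate rocked over: the left pad is up, measured at 0.156 m. The balls still wait behind the stop at crop (386,210), and the trays haven't moved. On to the stop pad at (0.685, -0.018).

```bash
python3 -m pendant '{"dp":[[3.5,-0.2,0],[7,-0.4,0],[10.5,-0.6,0],[14.3,-0.8,0],[14.3,-0.8,0]],"turn":[0,0,0,0,0]}'
python3 -m pendant '{"dp":[[0,0,1.5],[0,0,3],[0,0,4.2],[0,0,5],[0,0,5.2]],"turn":[0,0,0,0,0]}'
```

```text
time_s: 5.15
eef_pos: [0.688, -0.019, 0.2507]
tool_rot: [3.14, 0.0, 0.0]
force: [-0.9, 0.1, -0.9]
finger_gap: 0.001
time_s: 5.65
eef_pos: [0.6874, -0.019, 0.1977]
tool_rot: [3.14, 0.002, 0.0]
force: [-0.3, -0.5, 0.6]
finger_gap: -0.002
```

```bash
python3 -m pendant '{"dp":[[0,0,0.4],[0,0,0.8],[0,0,1.2],[0,0,1.6],[0,0,2]],"turn":[0,0,0,0,0]}'
python3 -m pendant '{"dp":[[0,0,0.4],[0,0,0.8],[0,0,1.1],[0,0,1.3],[0,0,1.4]],"turn":[0,0,0,0,0]}'
```

```text
time_s: 6.15
eef_pos: [0.6874, -0.0189, 0.1776]
tool_rot: [3.14, 0.001, 0.0]
force: [0.1, -0.5, 3.4]
finger_gap: 0.003
time_s: 6.65
eef_pos: [0.6874, -0.019, 0.1634]
tool_rot: [3.14, 0.001, 0.0]
force: [-1.2, 0.3, 2.7]
finger_gap: 0.001
```

Force isn't rising yet, so I press a little further to find the end stop.

```bash
python3 -m pendant '{"dp":[[0,0,0.1],[0,0,0.2],[0,0,0.3],[0,0,0.3],[0,0,0.3]],"turn":[0,0,0,0,0]}'
```

```text
time_s: 7.15
eef_pos: [0.6877, -0.019, 0.1626]
tool_rot: [3.141, -0.0, 0.0]
force: [-11.7, 2.2, 27.5]
finger_gap: -0.004
```

The end stop is reached (0.1626 m, 27 N). Now I retract and swing clear, then look.

```bash
python3 -m pendant '{"dp":[[0,0,-1],[0,0,-3],[0,0,-6],[0,0,-9],[0,0,-11]],"turn":[0,0,0,0,0]}'
python3 -m pendant '{"dp":[[-4,0,0],[-8,0,0],[-12,0,0],[-16,0,0],[-20,0,0]],"turn":[0,0,0,0,0]}'
python3 -m pendant '{"dp":[[0,-4,0],[0,-8,0],[0,-12,0],[0,-16,0],[0,-20,0]],"turn":[0,0,0,0,0]}'
python3 -m pendant '{"dp":[[0,-4,0],[0,-8,0],[0,-12,0],[0,-16,0],[0,-20,0]],"turn":[0,0,0,0,0]}'
python3 - <<'E'
from cell import viewer
from m import *
c=viewer.capture("top"); blobs(c,40); cv2.imwrite("pics/top2.png",cv2.resize(c["img"][60:260,130:400,::-1],None,fx=2.9,fy=2.9))
d=viewer.capture("scene"); cv2.imwrite("pics/scene2.png",cv2.resize(d["img"][130:330,110:380,::-1],None,fx=2.9,fy=2.9))
E
```

```text
time_s: 7.65
eef_pos: [0.6881, -0.0191, 0.275]
tool_rot: [3.141, -0.002, 0.0]
force: [-0.6, 0.1, -0.0]
finger_gap: -0.002
time_s: 8.15
eef_pos: [0.4864, -0.0193, 0.2744]
tool_rot: [3.141, -0.002, 0.0]
force: [0.2, -0.9, 1.1]
finger_gap: -0.003
time_s: 8.65
eef_pos: [0.4862, 0.1822, 0.2745]
tool_rot: [3.141, -0.002, 0.0]
force: [0.8, -0.2, 0.1]
finger_gap: -0.006
time_s: 9.15
eef_pos: [0.4859, 0.3838, 0.2746]
tool_rot: [3.141, -0.003, 0.0]
force: [1.4, -1.4, 1.1]
finger_gap: -0.0
red [233, 182, 16, 24, 383] med [0.549 0.094 0.156] 5% [0.523 0.075 0.15 ] 95% [0.577 0.113 0.162] rect [array([240.5, 193.5]), array([23., 15.]), np.float64(90.0)]
red [279, 183, 15, 24, 348] med [ 0.549 -0.026  0.119] 5% [ 0.522 -0.045  0.112] 95% [ 0.578 -0.007  0.125] rect [array([286. , 194.5]), array([23., 14.]), np.float64(90.0)]
yellow [273, 134, 19, 16, 238] med [ 0.685 -0.017  0.162] 5% [ 0.665 -0.035  0.159] 95% [ 0.704 -0.002  0.164] rect [array([282. , 141.5]), array([15., 18.]), np.float64(90.0)]
blue [233, 161, 65, 21, 856] med [0.607 0.038 0.139] 5% [ 0.585 -0.036  0.115] 95% [0.625 0.108 0.167] rect [array([265., 171.]), array([64.6, 18. ]), np.float64(1.9)]
```

View pics/top2.png

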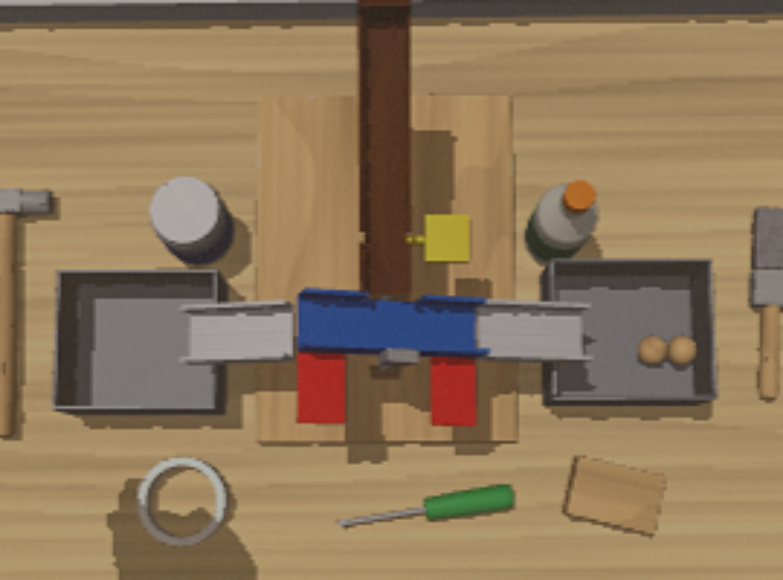

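View pics/scene2.png

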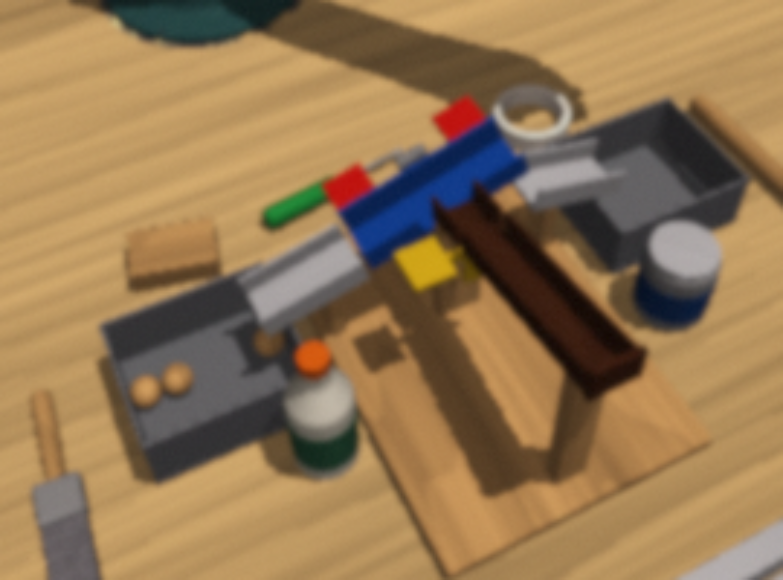

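In the top crop two balls lie in the right tray at (652,350) and (682,350). The scene crop shows the third there too, in the chute's shadow at (268,342). I let them settle and confirm.

```bash
for i in 1 2 3; do python3 -m pendant '{"dp":[[0,0,0],[0,0,0],[0,0,0],[0,0,0],[0,0,0]],"turn":[0,0,0,0,0]}' | head -1; done
python3 - <<'E'
from cell import viewer
from m import *
c=viewer.capture("scene"); t=viewer.capture("top"); a=dict(np.load("top0.npz"))
b=cv2.resize(t["img"][130:220,300:390],(540,540))[:,:,::-1]
s=cv2.resize(c["img"][215:305,135:225],(540,540))[:,:,::-1]
cv2.imwrite("pics/f3.png",cv2.resize(np.hstack([b,s]),(800,400)))
d=cv2.absdiff(t["img"],a["img"]).max(2)>50
for n,(x0,x1,y0,y1) in dict(trayL=(145,195,145,210),trayR=(314,380,145,205),glue=(308,340,118,150),tin=(178,212,118,152),hammer=(112,150,120,215),brush=(385,408,128,200),offcut=(322,362,215,247),screw=(243,310,224,245)).items():
    print(n,int(d[y0:y1,x0:x1].sum()))
E
```

```text
time_s: 9.75
time_s: 10.25
time_s: 10.75
trayL 0
trayR 67
glue 0
tin 0
hammer 0
brush 0
offcut 0
screw 0
```

View pics/f3.png

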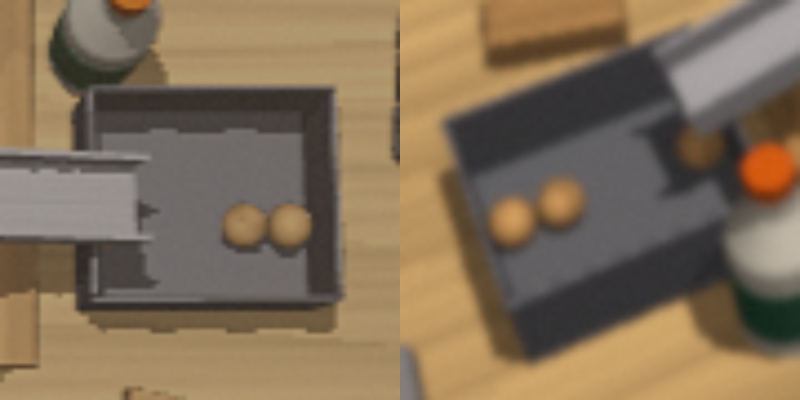

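All three balls are at rest in the right tray: two are in the open, and the third lies under the chute's end at (700,148) in the right half. The bystander regions show no change.

```bash
python3 -c "
from cell import bot
bot.sign_off()"
```

```text
the job is handed in; nothing more can be done
```

The job is done and handed in at about 11 s: all three balls rolled into the right tray. The gate was tipped so the balls would have gone left. I pushed its raised right pad down with shut fingertips until it rocked over, and checked that in a picture. Only then did I press the yellow stop fully down.

**Last checks**
- **Gate:** the left pad is up at 0.156 m and the right pad down at 0.119 m.
- **Stop:** its pad is at 0.162 m, which matches fully down. The force rose to about 28 N at the end stop.
- **Balls:** two lie in the open in the right tray. The third is under the chute's end, so only the scene camera sees it; the top camera cannot confirm it.
- **Other things:** comparing top pictures from before and after showed no change for the left tray, glue, varnish tin, hammer, brush, offcut or screwdriver. I did not compare the tape roll this way, though it looked in place in the last wide pictures. The right tray region changed, as expected from the balls and the moved gate; its outline looked unmoved.

The arm was clear of everything when I handed in. No check failed.

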